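# Push the fitting spacer into the alley between two model houses

## Robot

A 6-joint arm with a two-finger parallel gripper is mounted at the origin on a cart in front of the work surface, level with it; the furniture and walls round the work are solid. World frame = base frame: x ahead of the robot, y to its left, z up, the work surface at z = 0. Lengths are in m, angles in rad, forces in N, time in s.
With the tool pointing down it reaches from about 0.375 to 0.9 m from the base axis. Payload 3.1 kg.
Tool frame: the origin (TCP) lies on the centre line of the jaws, within the pads' length; the fingertips stand 25 mm ahead of it and the grasp point (between the pads) lies 6 mm ahead of it (manip.tip_extent is the distance from the TCP to the fingertips, in m); z points along the fingers, y is the line along which they close (so a half turn about z gives the same grasp; the last joint's range is limited). The gripper opens to 85 mm and grips with 20 to 120 N. Pads are 22 mm wide; open, the fingers measure 114 mm over their backs; the gripper's body (76 mm by 85 mm) begins 54 mm behind the grasp point. The pads swing forward as they close: fully open they stand 13 mm farther back than shut.
Start: joints at [1.105, 0.527, 1.433, -0, 1.181, -0.178], TCP at [0.177, 0.599, 0.256] pointing down, gripper open.
Joint ranges: [-3.08, 3.08], [-0.75, 2.2], [0.22, 2.44], [-1.43, 4.57], [0, 2.65], [-2.85, 2.85]. Speed limits (rad/s): [2.79, 2.79, 3.14, 3.14, 3.14, 3.14].

## Interface

Orientations are given as a unit quaternion [x, y, z, w].
In Python, from station import readout, imaging, order, manip gives the robot as it stands.
- The arm moves only by the tool move_arm, never from a script. Its argument "rows" is a list of rows, each a list of 7 numbers: the turn, a rotation vector about the tool's x, y, z in degrees, then the shift along the tool's x, y, z in mm, then the closure, from 0 (fully open) to 1 (shut). A call has 1 to 12 rows; each row is the pose to reach, as a shift and turn from the pose commanded when the call began, along the tool's axes at that moment; what a row does not reach only later rows make up. A row lasts 1/12 s, in which the tool goes at most 41.7 mm and 7.16 degrees, less where a joint would pass 70% of its speed; a pose out of reach is approached as far as the arm can. A call with a gripper value outside its range is refused whole. The fingers move at their own pace and stop on an object; "squeeze" is the grip in N (left out, the last holds). Time passes only in rows, so rows that repeat a pose let the fingers close. It gives the time, the measured TCP pose, the force, the opening and the grip force at its end, in the units of the state.
- readout.sense(): the state, without advancing time (a new reading comes with each control period).
- imaging.snapshot(name): name is "side" or "top"; returns a dict with "img" (384x512x3 uint8, red, green, blue), "z_map" (384x512 float32, m along the optical axis (not along the pixel's ray), 0 where there is no reading), "fovy" (degrees; the focal length in pixels is half the picture's height over the tangent of half this angle, whatever the lens; pixels are square), "cx", "cy" (the principal point, pixels), "rvec" (rotation vector, rad) and "tvec" (3), from world to camera coordinates, as OpenCV has them. Camera axes: x right, y down, z forward; pixel columns grow to the right and rows downward; lengths in m; the calibration is good to about 2 mm. A picture is of the moment at which its call begins.
- order.sign_off(): hands the job in; it is judged then, once.
The state is a dict: "t": time; "q": joint angles; "qd": joint speeds; "tau": joint torques, N m; "tcp_pos": TCP position; "tool_rot": TCP orientation; "force": force on the tool from outside, world axes, zero at the start; "ft_torque": the same for the moment, N m; "finger_gap": opening from 0.0 (shut) to 1.0 (fully open); "gripper_force": force on a finger pad.
Only numpy, scipy, OpenCV 4.12 (cv2) and the standard library are available. Lean on these libraries where they do the work, as an engineer would, in place of code of your own. Each camera call takes 0.05 s, during which the arm holds its last target. There are 200 camera calls.

## Task

Two plaster model houses lie on their backs on the plywood gluing board, and the alley between them needs its spacer. Of the three wooden spacer blocks take the one that just fits the alley (the middle width), lay it flat on the free part of the board in front of the alley with its round nose towards the gap, and push it in nose first until the nose rests against the wooden stop inside; the tail then still sticks out a few millimetres. Leave the other two spacers and the other things on the table where they are.

Things in the scene. Friction and masses are not known exactly. Their poses are not given: they have to be found in the camera images.
- board: fixed plywood gluing board, 208x150x10 mm, its place and yaw vary. Origin: on its underside below the middle of the gap's mouth; x points along the gap into it (roughly away from the robot), y left, z up. The free front part reaches from x = -90 mm to the houses' feet at x = 0 and from y = -70 to +75 mm. 16 mm high wooden fences flank the houses
- tall_house_foot (a point): foot of the cream-white plaster house, fixed on its back left (+y) of the gap, 43 mm wide, 129 mm long, 57 mm above the table at its highest: lower end of its gap-side wall on the board's top face, at y = +11 mm from mid-gap; axes as the board's
- red_house_foot (a point): the same point of the red house, fixed on its back right (-y) of the gap, 32 mm wide, 100 mm long, 56 mm above the table at its highest, at y = -11 mm; axes as the board's
- gap_mouth (a point): middle of the gap's mouth, on the top face of the board (10 mm above the table), level with the feet of the houses; the straight gap between their walls is 22 mm wide and open at the top; axes as the board's
- stop_face (a point): foot of the front face of the fixed wooden stop inside the gap, 68 mm beyond the mouth, on the board's top face, mid-gap; axes as the board's. The stop is 26 mm high. A spacer whose nose touches it has its tail face 6 mm outside the mouth
- spacer_20: the one that just fits, 2 mm narrower than the gap: loose bare wooden block, 74 mm long, 20 mm wide, 30 mm high, 30 to 65 g. In plan its nose is a half-round of 10 mm radius, its tail is square. Origin: centre of the underside; x along its length to the nose (nose tip x = +37 mm, tail face x = -37 mm), z up. Lies flat on the table, nose away from the robot; which of the three lies where varies
- spacer_20_nose (a point): tip of the round nose of the 20 mm spacer, at its underside; axes as the spacer's
- spacer_20_tail (a point): middle of the square tail face of the 20 mm spacer, at its underside; axes as the spacer's
- spacer_14: too thin: loose bare wooden block, 74 mm long, 14 mm wide, 30 mm high, 30 to 65 g. In plan its nose is a half-round of 7 mm radius, its tail is square. Origin: centre of the underside; x along its length to the nose (nose tip x = +37 mm, tail face x = -37 mm), z up. Lies flat on the table, nose away from the robot; which of the three lies where varies
- spacer_27: too thick for the gap: loose bare wooden block, 74 mm long, 27 mm wide, 30 mm high, 30 to 65 g. In plan its nose is a half-round of 13.5 mm radius, its tail is square. Origin: centre of the underside; x along its length to the nose (nose tip x = +37 mm, tail face x = -37 mm), z up. Lies flat on the table, nose away from the robot; which of the three lies where varies
- house_low: loose red model house standing upright, 44x36x92 mm, origin at the centre of its underside; bystander
- clay_cross: loose small clay cross lying flat, 46x44x8 mm, origin at the centre of its underside; bystander
- facade: loose painted facade tile lying on its back, 29x60x12 mm, origin at the centre of its underside; bystander
There are look-alikes about, which are no part of the job. What is shaped like the spacer_20 but turquoise is not meant.

How it is judged:
By the outcome, as a careful person would: the job done as asked, in the order asked, and still so for the second after the job is handed in, with the robot touching nothing.
It also fails if it takes over 50 s, if anything falls off the work surface, if the arm or the gripper's body presses on something with over 40 N, if the wrist force passes 120 N, or if a joint passes its speed limit or range.

## Working session

There is one attempt and no reset: what is moved stays moved. The work goes in short steps, Python scripts to look and compute and a tool call to move; the robot and the scene stay as the last step left them, time stands still between calls to the robot, and variables do not carry over. Pictures are saved under pics/ and viewed, at most 10 in all, crops included, and the job is handed in when it is done.

Besides the shell and the picture viewer there is one more tool, called after "Request:" as name(argument=value, ...) on one line, values as JSON. move_arm: Moves the arm, as the interface text tells. Its arguments: {"type":"object","properties":{"rows":{"type":"array"},"squeeze":{"type":"number"}},"required":["rows"]}

```bash
mkdir -p pics; ls; cat > h.py <<'E'
import numpy as np, cv2
from station import readout, imaging, order, manip
def snap(n):
    s=imaging.snapshot(n); R=cv2.Rodrigues(np.array(s["rvec"],float))[0]; t=np.array(s["tvec"],float).ravel()
    h,w=s["img"].shape[:2]; f=h/2/np.tan(np.radians(s["fovy"])/2)
    v,u=np.mgrid[:h,:w]; z=s["z_map"]
    P=np.stack([(u-s["cx"])/f*z,(v-s["cy"])/f*z,z],-1)
    W=(P-t)@R; W[z==0]=np.nan
    s.update(R=R,t=t,f=f,W=W); return s
def ray(s,u,v,z):
    d=s["R"].T@np.array([(u-s["cx"])/s["f"],(v-s["cy"])/s["f"],1]); c=-s["R"].T@s["t"]
    return c+d*(z-c[2])/d[2]
def save(s,name): cv2.imwrite("pics/"+name,s["img"][:,:,::-1])
E
python3 - <<'E'
from h import *
for n in("top","side"):
    s=snap(n); cv2.imwrite(f"pics/{n}0.png",cv2.resize(s["img"][:,:,::-1],(800,600)))
    np.savez(f"{n}0.npz",**{k:s[k] for k in("img","z_map","W")}); print(n,-s["R"].T@s["t"],s["f"],s["R"])
r=readout.sense(); print(r); print(manip.tip_extent)
E
```

```text
pics
top [0.45755078 0.15229544 0.90317564] 365.55193049729814 [[ 0.02314385 -0.99968772  0.0094244 ]
 [-0.99422328 -0.02400357 -0.10461311]
 [ 0.10480666 -0.00694881 -0.99446834]]
side [0.97637942 0.75916741 0.9708987 ] 414.0296584474067 [[-0.83359015  0.55219747  0.01433239]
 [ 0.41665276  0.64558533 -0.64001568]
 [-0.36266782 -0.52753913 -0.76822817]]
{'t': 0.1, 'q': array([ 1.10545515e+00,  5.28371471e-01,  1.43376746e+00, -2.34133509e-05,
        1.18141181e+00, -1.78545773e-01]), 'qd': array([-2.22216422e-04, -8.68618031e-04, -3.05879172e-03, -1.53540988e-05,
       -1.98709063e-04, -9.94907298e-04]), 'tau': array([-1.72292366e-04, -4.43304920e+01, -1.78586286e+01, -2.34800982e-04,
        3.88751883e-03, -9.28833032e-06]), 'tcp_pos': array([0.1765335 , 0.59893011, 0.25543463]), 'tool_rot': array([ 1.42902284e-01,  9.89736318e-01, -9.32169782e-04, -2.99510759e-04]), 'force': array([-0.18699065,  0.34471217,  0.38706127]), 'ft_torque': array([-0.04568078,  0.02443513, -0.01332484]), 'gripper_force': 0.0, 'finger_gap': 1.000229376515905}
0.025
```

View pics/top0.png

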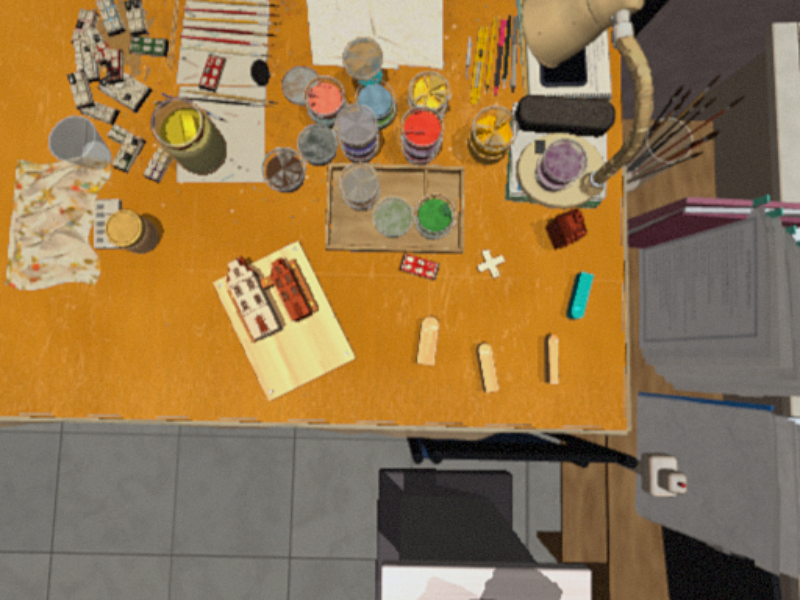

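View pics/side0.png

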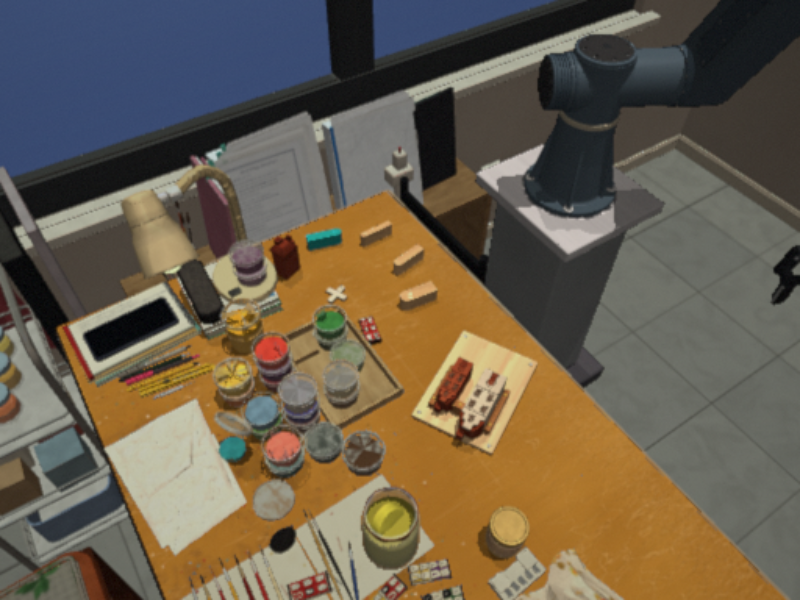

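The top view (800x600 scale) shows the board at about (285,320), with its gap near (268,285). Three bare spacers lie at (428,341), (487,367) and (552,358), and the turquoise decoy is at (580,296). Next I'll measure them.

```bash
python3 - <<'E'
from h import *
s=snap("top"); W=s["W"]; img=s["img"]; hsv=cv2.cvtColor(img,cv2.COLOR_RGB2HSV)
def show(m,z,tag,amin=60):
    n,l,st,c=cv2.connectedComponentsWithStats(m.astype(np.uint8))
    for i in range(1,n):
        if st[i,4]<amin: continue
        v,u=np.nonzero(l==i); P=np.array([ray(s,a,b,z)[:2] for a,b in zip(u,v)])
        cc=P.mean(0); ev,E=np.linalg.eigh(np.cov((P-cc).T)); ax=E[:,1]*np.sign(E[0,1])
        print(tag,st[i],cc.round(4),"std*sqrt12",np.sqrt(12*ev).round(4),"yaw",np.degrees(np.arctan2(ax[1],ax[0])).round(1),"z",np.nanmedian(W[l==i][:,2]).round(4))
z=W[...,2]; roi=np.zeros(z.shape,bool); roi[195:260,250:375]=1
show((z>.02)&(z<.04)&roi,.03,"sp_depth")
print([hsv[p].tolist() for p in((218,274),(235,311),(228,353),(225,320),(220,180))])
show((hsv[...,1]<165)&(hsv[...,2]>120)&roi,.03,"sp_col")
b=np.zeros(z.shape,bool); b[145:262,130:235]=1
m=((hsv[...,1]<165)&(hsv[...,2]>110)|((z>.006)))&b
m=cv2.morphologyEx(m.astype(np.uint8),cv2.MORPH_CLOSE,np.ones((5,5)));cs=max(cv2.findContours(m,0,2)[0],key=cv2.contourArea)
Q=np.array([ray(s,p[0][0],p[0][1],.01)[:2] for p in cs]).astype(np.float32)
r=cv2.minAreaRect(Q*1000); print("board",r,cv2.boxPoints(r).round(1).tolist())
c=img[140:262,130:235]; cv2.imwrite("pics/b1.png",cv2.resize(c[:,:,::-1],None,fx=5,fy=4.9,interpolation=cv2.INTER_CUBIC)[:600])
c=img[190:260,250:375]; cv2.imwrite("pics/s1.png",cv2.resize(c[:,:,::-1],None,fx=6,fy=6,interpolation=cv2.INTER_CUBIC))
E
```

```text
sp_depth [364 195  11   9  76] [ 0.5428 -0.1312] std*sqrt12 [0.0192 0.023 ] yaw -59.4 z 0.0288
sp_depth [266 202  15  31 337] [0.492  0.0978] std*sqrt12 [0.0267 0.071 ] yaw -6.8 z 0.029
sp_depth [350 214   7  31 202] [ 0.4696 -0.0927] std*sqrt12 [0.0158 0.0725] yaw 0.6 z 0.0287
sp_depth [306 219  13  32 270] [0.453  0.0062] std*sqrt12 [0.0209 0.0722] yaw 10.7 z 0.0288
[[22, 113, 232], [22, 118, 231], [20, 121, 233], [17, 208, 205], [21, 104, 231]]
sp_col [266 202  15  32 356] [0.4906 0.0973] std*sqrt12 [0.0277 0.0721] yaw -6.1 z 0.0289
sp_col [351 214   7  32 198] [ 0.4676 -0.0949] std*sqrt12 [0.0151 0.0734] yaw 1.8 z 0.0287
sp_col [306 219  14  33 272] [0.4526 0.0051] std*sqrt12 [0.0206 0.0737] yaw 10.7 z 0.0288
board ((527.0208740234375, 326.2135314941406), (228.56048583984375, 151.09799194335938), 27.918842315673828) [[390.70001220703125, 339.5], [461.3999938964844, 205.89999389648438], [663.4000244140625, 313.0], [592.5999755859375, 446.5]]
```

View pics/b1.png

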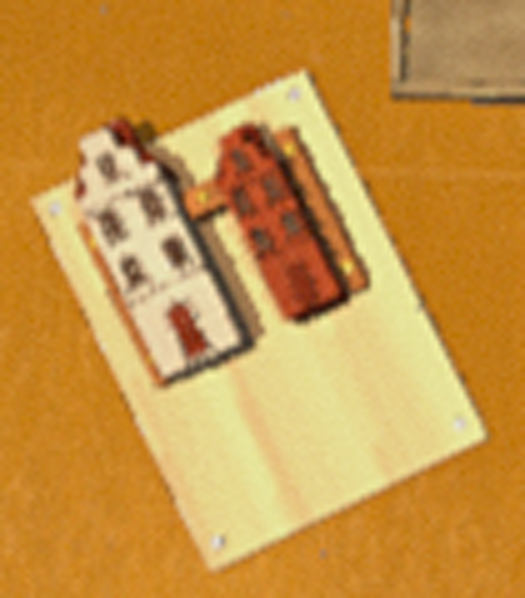

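The crop shows the cream house on the left, the red one on the right, the stop between them near (205,195), and clean front and right board edges with corners near (213,570), (487,437) and (305,68). I'll fit the edges and the gap walls next.

```bash
python3 - <<'E'
from h import *
s=snap("top"); W=s["W"]; img=s["img"]; hsv=cv2.cvtColor(img,cv2.COLOR_RGB2HSV)
sat=hsv[...,1].astype(float)
cor={k:np.array([130+a/5-.4,140+b/4.9-.4]) for k,(a,b) in dict(FL=(213,570),FR=(487,437),BR=(305,68),BL=(35,203)).items()}
def edge(p,q,lo=.08,hi=.92):
    d=(q-p)/np.linalg.norm(q-p); n=np.array([-d[1],d[0]]); pts=[]; o=np.arange(-4,4.01,.1)
    for t in np.linspace(lo,hi,60):
        c=p+t*(q-p); xy=(c+o[:,None]*n).astype(np.float32)
        g=np.abs(np.gradient(cv2.GaussianBlur(cv2.remap(sat,xy[None,:,0],xy[None,:,1],1),(1,9),0)[0])) 
        g=np.clip(g-g.max()*.5,0,None); pts.append(c+n*(g*o).sum()/g.sum())
    P=np.array([ray(s,*x,.01)[:2] for x in pts])
    for _ in range(3):
        vx,vy,x0,y0=cv2.fitLine(P.astype(np.float32),cv2.DIST_HUBER,0,1e-4,1e-4).ravel()
        e=(P-[x0,y0])@[-vy,vx]; P=P[abs(e)<max(.0015,0)] if (abs(e)<.0015).sum()>15 else P
    a=np.degrees(np.arctan2(vy,vx)); return a,np.array([x0,y0]),len(P)
E=dict(front=edge(cor["FL"],cor["FR"]),right=edge(cor["FR"],cor["BR"]),left=edge(cor["FL"],cor["BL"],.05,.9),back=edge(cor["BR"],cor["BL"],.05,.45))
for k,e in E.items(): print(k,e)
yaw=np.radians(np.mean([(E["front"][0]+90)%180,E["right"][0]%180,E["left"][0]%180])); print("yaw",np.degrees(yaw))
x=np.array([np.cos(yaw),np.sin(yaw)]); y=np.array([-x[1],x[0]])
fx=E["front"][1]@x; bx=E["back"][1]@x; ly=E["left"][1]@y; ry=E["right"][1]@y
print("len",bx-fx,"wid",ly-ry)
O=x*((fx+.09+bx-.118)/2)+y*((ly-.075+ry+.075)/2); print("O if symmetric",O)
D=np.stack([(W[...,:2]-O)@x,(W[...,:2]-O)@y,W[...,2]],-1)*1000
for x0 in range(-20,80,8):
    m=(abs(D[...,0]-x0-4)<4)&(abs(D[...,1])<25)&(D[...,2]<70); P=D[m]; P=P[np.argsort(P[:,1])]
    print(x0,[(int(round(a)),int(round(b))) for a,b in P[:,1:]][::2])
E
```

```text
front (np.float32(-62.37361), array([0.42483917, 0.27832705], dtype=float32), 60)
right (np.float32(27.75955), array([0.5513504 , 0.25383332], dtype=float32), 60)
left (np.float32(28.01396), array([0.4794324, 0.3867825], dtype=float32), 59)
back (np.float32(-61.18887), array([0.6304376 , 0.33727777], dtype=float32), 59)
yaw 27.799965
len 0.20936227 wid 0.15114592
O if symmetric [0.50743115 0.31611094]
-20 [(-24, 9), (-23, 9), (-22, 8), (-19, 8), (-18, 6), (-17, 11), (-15, 10), (-13, 10), (-12, 5), (-11, 9), (-9, 7), (-8, 11), (-6, 10), (-4, 10), (-3, 11), (-1, 11), (0, 9), (2, 9), (4, 4), (5, 11), (6, 9), (8, 10), (10, 9), (11, 8), (14, 11), (15, 6), (16, 7), (18, 9), (20, 8), (21, 10), (22, 12), (25, 10)]
-12 [(-25, 7), (-23, 9), (-22, 8), (-19, 9), (-19, 10), (-17, 6), (-15, 11), (-14, 9), (-12, 10), (-11, 8), (-9, 9), (-8, 12), (-6, 8), (-4, 8), (-3, 8), (-1, 9), (0, 10), (2, 11), (3, 8), (5, 8), (6, 10), (8, 7), (9, 8), (10, 8), (12, 11), (13, 9), (14, 11), (15, 9), (17, 11), (18, 9), (19, 11), (21, 8), (22, 10), (24, 10), (25, 10)]
-4 [(-25, 10), (-25, 56), (-24, 9), (-23, 24), 
[... 3414 characters left out ...]
-13, 36), (-11, 30), (-10, 14), (-9, 33), (-9, 10), (-8, 36), (-7, 22), (-6, 9), (-5, 33), (-5, 38), (-3, 10), (-3, 16), (-2, 23), (-1, 10), (0, 27), (1, 36), (2, 36), (2, 9), (4, 22), (4, 10), (6, 13), (6, 20), (7, 55), (7, 33), (8, 54), (9, 53), (10, 58), (12, 53), (12, 58), (14, 56), (16, 56), (17, 56), (18, 56), (19, 57), (21, 52), (22, 57), (23, 56), (24, 53)]
76 [(-24, 53), (-23, 55), (-22, 52), (-19, 47), (-18, 50), (-13, 36), (-11, 38), (-10, 36), (-7, 36), (-5, 35), (-4, 35), (-2, 34), (-1, 36), (0, 36), (2, 34), (4, 32), (6, 41), (6, 53), (6, 30), (7, 41), (8, 56), (9, 53), (10, 55), (12, 57), (13, 53), (14, 60), (16, 57), (18, 56), (19, 57), (20, 57), (21, 54), (23, 55), (24, 55)]
```

```bash
cat >> h.py <<'E'
from scipy.spatial.transform import Rotation as Ro
O=np.array([.50976,.31169]); BY=27.8
def b2w(x,y,z,yaw=BY):
    c,s=np.cos(np.radians(yaw)),np.sin(np.radians(yaw)); return np.array([O[0]+c*x-s*y,O[1]+s*x+c*y,z])
def go(p,yaw):
    st=readout.sense(); R=Ro.from_quat(st["tool_rot"])
    c,s=np.cos(np.radians(yaw+180)),np.sin(np.radians(yaw+180))
    T=Ro.from_matrix(np.array([[c,s,0],[s,-c,0],[0,0,-1]]))
    print("turn",(R.inv()*T).as_rotvec(degrees=True).round(2),"shift",(R.inv().apply(np.array(p)-st["tcp_pos"])*1000).round(1),"tcp",st["tcp_pos"].round(4),"gap",st["finger_gap"].round(3))
E
python3 -c "
from h import *
go([.454,.0057,.12],10.7)"
```

```text
Traceback (most recent call last):
  File "h.py", line 22, in go
    print("turn",(R.inv()*T).as_rotvec(degrees=True).round(2),"shift",(R.inv().apply(np.array(p)-st["tcp_pos"])*1000).round(1),"tcp",st["tcp_pos"].round(4),"gap",st["finger_gap"].round(3))
                                                                                                                                                                  ^^^^^^^^^^^^^^^^^^^^^^
AttributeError: 'float' object has no attribute 'round'
```

```bash
sed -i 's/st\["finger_gap"\].round(3)/round(float(st["finger_gap"]),3)/' h.py; python3 -c "
from h import *
go([.454,.0057,.12],10.7)"
```

```text
turn [ -0.07  -0.03 -27.13] shift [-434.  -490.5  136.2] tcp [0.1766 0.5991 0.2557] gap 1.0
```

Request:
move_arm(rows=[[0,0,-5,-40,-45,5,0.3],[0,0,-10,-72,-82,18,0.3],[0,0,-15,-108,-122,30,0.3],[0,0,-20,-145,-163,42,0.3],[0,0,-24,-180,-204,54,0.3],[0,0,-27,-217,-245,66,0.3],[0,0,-27,-253,-286,78,0.3],[0,0,-27,-289,-327,90,0.3],[0,0,-27,-325,-368,102,0.3],[0,0,-27,-361,-409,114,0.3],[0,0,-27,-398,-450,126,0.3],[0,0,-27,-434,-490,136,0.3]])

```text
t: 1.2
tcp_pos: [0.3845, 0.1544, 0.1548]
tool_rot: [-0.092, 0.996, 0.0, 0.0]
force: [0.2, 0.0, 0.6]
finger_gap: 0.699
gripper_force: 0.0
```

Request:
move_arm(rows=[[0,0,0,0,0,0,0.3],[0,0,0,0,0,0,0.3],[0,0,0,0,0,0,0.3]])

```text
t: 1.45
tcp_pos: [0.3837, 0.1561, 0.155]
tool_rot: [-0.091, 0.996, 0.0, -0.0]
force: [-0.4, 1.3, 0.0]
finger_gap: 0.701
gripper_force: 0.0
```

```bash
python3 -c "
from h import *
go([.454,.0057,.03],10.7)
s=snap('side');u=s['img'];cv2.imwrite('pics/g1.png',cv2.resize(u[100:260,190:340,::-1],None,fx=3.7,fy=3.7,interpolation=2))"
```

```text
turn [ 0.02 -0.05 -0.22] shift [ -41.9 -160.7  124.9] tcp [0.3837 0.1561 0.155 ] gap 0.701
```

Request:
move_arm(rows=[[0,0,0,-8,-30,10,0.35],[0,0,0,-15,-60,20,0.35],[0,0,0,-24,-90,32,0.35],[0,0,0,-32,-120,42,0.35],[0,0,0,-38,-145,50,0.35],[0,0,0,-42,-161,60,0.35],[0,0,0,-42,-161,60,0.35],[0,0,0,-42,-161,60,0.35]])

```text
t: 2.17
tcp_pos: [0.4545, 0.007, 0.095]
tool_rot: [-0.093, 0.996, 0.0, -0.001]
force: [-0.8, -0.1, 0.9]
finger_gap: 0.651
gripper_force: 0.0
```

```bash
python3 -c "
from h import *
go([.454,.0057,.03],10.7)
s=snap('side');u=s['img'];cv2.imwrite('pics/g1.png',cv2.resize(u[100:260,190:340,::-1],None,fx=3.7,fy=3.7,interpolation=2))"
```

```text
turn [ 0.04 -0.06 -0.05] shift [ 0.6 -1.2 65. ] tcp [0.4545 0.007  0.095 ] gap 0.651
```

View pics/g1.png

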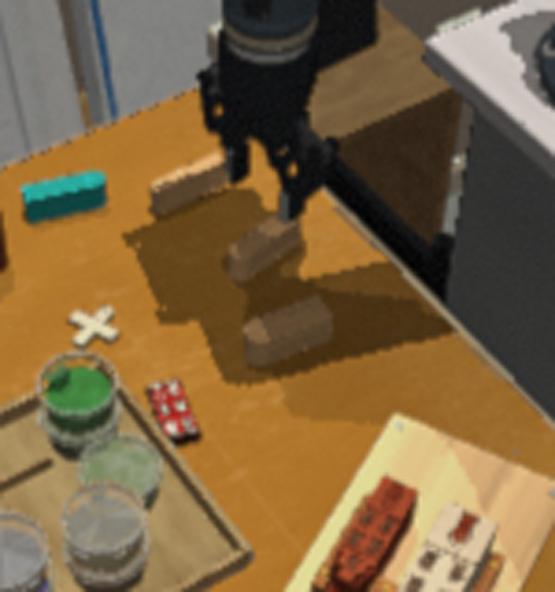

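The gripper hangs over the middle spacer at crop (265,245), with its fingers on either side and clear of the neighbours. Descending and gripping next.

Request:
move_arm(rows=[[0,0,0,0,-1,15,0.35],[0,0,0,0,-1,30,0.35],[0,0,0,0,-1,45,0.35],[0,0,0,0,-1,56,0.35],[0,0,0,0,-1,63,0.35],[0,0,0,0,-1,65,0.35],[0,0,0,0,-1,65,0.8],[0,0,0,0,-1,65,1.0],[0,0,0,0,-1,65,1.0],[0,0,0,0,-1,65,1.0],[0,0,0,0,-1,65,1.0],[0,0,0,0,-1,65,1.0]], squeeze=40)

```text
t: 3.22
tcp_pos: [0.4553, 0.0048, 0.0309]
tool_rot: [-0.092, 0.996, -0.0, 0.001]
force: [-0.2, 2.7, 7.4]
finger_gap: 0.229
gripper_force: 40.6
```

Request:
move_arm(rows=[[0,0,0,0,0,0,1.0],[0,0,0,0,0,0,1.0],[0,0,0,0,0,-12,1.0],[0,0,0,0,0,-25,1.0],[0,0,0,0,0,-45,1.0],[0,0,0,0,0,-65,1.0],[0,0,0,0,0,-80,1.0],[0,0,0,0,0,-80,1.0]])

```text
t: 3.88
tcp_pos: [0.4564, 0.0042, 0.1125]
tool_rot: [-0.092, 0.996, -0.001, 0.003]
force: [0.2, 0.6, 0.1]
finger_gap: 0.223
gripper_force: 39.7
```

```bash
python3 -c "
from h import *
print(readout.sense()['gripper_force'])
go(b2w(-.046,0,.12),BY)
s=snap('side');u=s['img'];cv2.imwrite('pics/g2.png',cv2.resize(u[60:220,190:340,::-1],None,fx=3.7,fy=3.7,interpolation=2))"
```

```text
39.7165846824646
turn [ -0.18   0.27 -17.24] shift [-64.9 278.8  -7.8] tcp [0.4564 0.0042 0.1125] gap 0.223
```

View pics/g2.png

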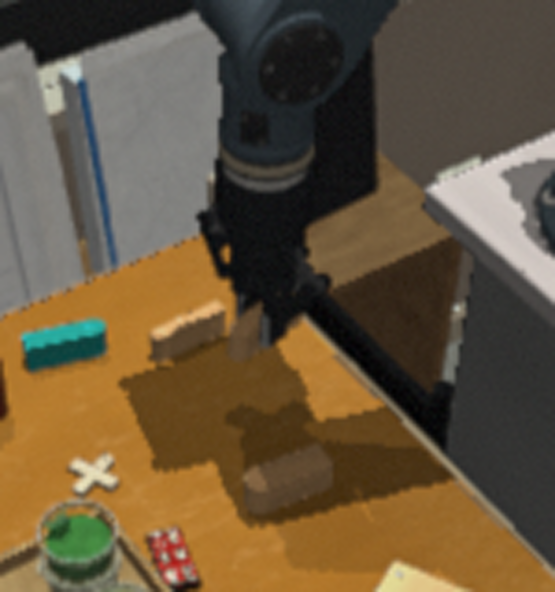

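The spacer hangs in the jaws at crop (245,330), and the other two have not moved. Now carrying it over to the board.

Request:
move_arm(rows=[[0,0,-1,-3,15,0,1.0],[0,0,-3,-10,40,-3,1.0],[0,0,-5,-17,70,-5,1.0],[0,0,-7,-24,100,-8,1.0],[0,0,-9,-31,130,-8,1.0],[0,0,-11,-38,160,-8,1.0],[0,0,-13,-45,190,-8,1.0],[0,0,-15,-51,220,-8,1.0],[0,0,-16,-57,245,-8,1.0],[0,0,-17,-62,265,-8,1.0],[0,0,-17.2,-65,279,-8,1.0],[0,0,-17.2,-65,279,-8,1.0]])

```text
t: 4.93
tcp_pos: [0.4675, 0.293, 0.117]
tool_rot: [-0.241, 0.97, 0.0, -0.0]
force: [0.4, 0.5, -0.6]
finger_gap: 0.226
gripper_force: 39.7
```

Request:
move_arm(rows=[[0,0,0,0,0,0,1.0],[0,0,0,0,0,0,1.0]])

```text
t: 5.1
tcp_pos: [0.4671, 0.2898, 0.1174]
tool_rot: [-0.24, 0.971, -0.0, -0.001]
force: [0.4, -0.3, -0.7]
finger_gap: 0.228
gripper_force: 39.7
```

```bash
python3 -c "
from h import *
go(b2w(-.046,0,.042),BY)
s=snap('top');hsv=cv2.cvtColor(s['img'],cv2.COLOR_RGB2HSV);cv2.imwrite('pics/g3.png',cv2.resize(s['img'][140:262,130:260,::-1],None,fx=4.9,fy=4.9,interpolation=2))"
```

```text
turn [-0.01 -0.13 -0.07] shift [-2.1 -0.5 75.3] tcp [0.4671 0.2898 0.1174] gap 0.228
```

View pics/g3.png

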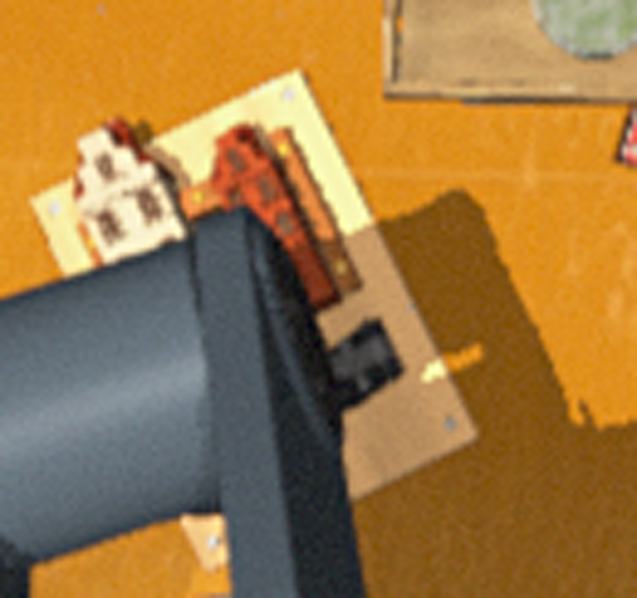

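The arm hides the spacer from above, while the jaws are over the board's free front part. I'll lower it to board level, guided by pose.

Request:
move_arm(rows=[[0,0,0,-1,0,12,1.0],[0,0,0,-2,0,27,1.0],[0,0,0,-2,0,42,1.0],[0,0,0,-2,0,55,1.0],[0,0,0,-2,0,64,1.0],[0,0,0,-2,0,69,1.0],[0,0,0,-2,0,72,1.0],[0,0,0,-2,0,74,1.0],[0,0,0,-2,0,75,1.0],[0,0,0,-2,0,75,1.0]])

```text
t: 5.98
tcp_pos: [0.4698, 0.2918, 0.0434]
tool_rot: [-0.24, 0.971, 0.0, 0.0]
force: [0.5, 0.0, -1.5]
finger_gap: 0.223
gripper_force: 39.7
```

```bash
python3 -c "
from h import *
go(b2w(-.046,0,.042),BY)
s=snap('side');u=s['img'];cv2.imwrite('pics/g4.png',cv2.resize(u[190:300,255:355,::-1],None,fx=5,fy=5,interpolation=2))"
```

```text
turn [-0.01  0.04 -0.04] shift [ 1.3 -1.1  1.4] tcp [0.4698 0.2918 0.0434] gap 0.223
```

View pics/g4.png

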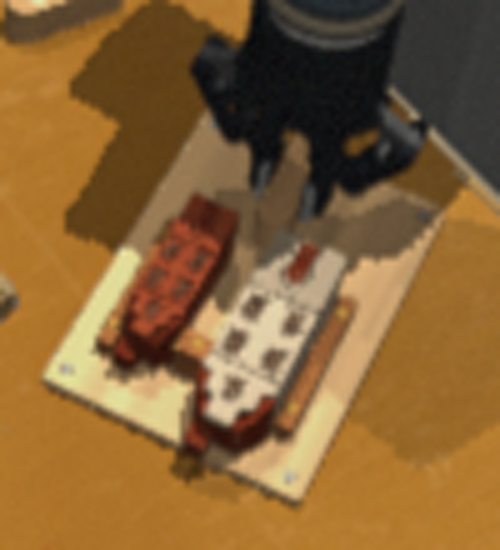

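The spacer sits in the jaws at crop (285,195), in line with the gap and just ahead of its mouth. Setting it down the last 2 mm and opening.

Request:
move_arm(rows=[[0,0,0,0,-1,1,1.0],[0,0,0,0,-1,2,1.0],[0,0,0,0,-1,2.5,1.0],[0,0,0,0,-1,2.5,1.0]])

```text
t: 6.37
tcp_pos: [0.4701, 0.2909, 0.0409]
tool_rot: [-0.24, 0.971, -0.0, 0.0]
force: [-0.2, -0.2, 2.1]
finger_gap: 0.224
gripper_force: 40.0
```

```bash
python3 -c "
from h import *
go(b2w(-.046,0,.042),BY); print(readout.sense()['force'])"
```

```text
turn [-0.01  0.03 -0.03] shift [ 1.3 -0.1 -1.1] tcp [0.4701 0.2909 0.0409] gap 0.224
[-0.18559121 -0.22633344  2.13332746]
```

Request:
move_arm(rows=[[0,0,0,0,0,0,0.6],[0,0,0,0,0,0,0.4],[0,0,0,0,0,0,0.4],[0,0,0,0,0,-8,0.4],[0,0,0,0,0,-25,0.4],[0,0,0,0,0,-50,0.4],[0,0,0,0,0,-80,0.4],[0,0,0,35,0,-100,0.6],[0,0,0,70,0,-100,1.0],[0,0,0,80,0,-100,1.0],[0,0,0,80,0,-100,1.0],[0,0,0,80,0,-100,1.0]])

```text
t: 7.37
tcp_pos: [0.3995, 0.2537, 0.1411]
tool_rot: [-0.24, 0.971, 0.0, 0.001]
force: [0.2, 0.4, 0.4]
finger_gap: -0.005
gripper_force: 0.0
```

```bash
python3 -c "
from h import *
go(b2w(-.11,0,.045),BY)
s=snap('top');cv2.imwrite('pics/g5.png',cv2.resize(s['img'][140:262,130:260,::-1],None,fx=4.9,fy=4.9,interpolation=2))
S=snap('side');
for s in(s,S):
    D=s['W'].copy(); d=D[...,:2]-O; c,q=np.cos(np.radians(BY)),np.sin(np.radians(BY)); bx=d@[c,q]; by=d@[-q,c]
    m=(abs(D[...,2]-.04)<.008)&(bx<-.004)&(bx>-.1)&(abs(by)<.03); v,u=np.nonzero(m)
    P=np.c_[bx[m],by[m]]*1000
    if len(P)>20:
        cc=P.mean(0); ev,E=np.linalg.eigh(np.cov((P-cc).T)); print(len(P),cc,np.sqrt(12*ev),np.degrees(np.arctan(E[1,1]/E[0,1])),np.percentile(P,[1,99],axis=0))
"
```

```text
turn [-0.01  0.09 -0.05] shift [-14.4  -0.1  96.1] tcp [0.3995 0.2537 0.1411] gap -0.005
210 [-38.62539525  -0.34201346] [20.40955447 56.46421379] 0.2972755070865825 [[-65.94330535 -10.02347714]
 [-10.08931248   9.77731562]]
162 [-44.95448834  -0.78303095] [20.4050371  75.11929545] 1.1294272501362403 [[-82.62833248 -11.46552908]
 [ -9.94587417   8.57129431]]
```

View pics/g5.png

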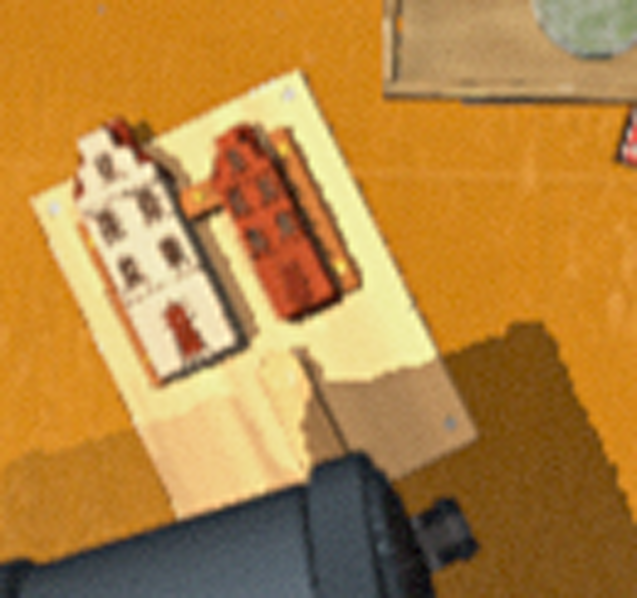

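The spacer lies flat at crop (285,385) with its nose at (300,355), facing the gap. In board coordinates that is nose x ≈ -9 mm, y ≈ -0.4 mm, yaw within 1°. Now I'll bring the closed fingers down behind the tail and push.

Request:
move_arm(rows=[[0,0,0,0,0,25,1.0],[0,0,0,0,0,50,1.0],[0,0,0,0,0,75,1.0],[0,0,0,0,0,90,1.0],[0,0,0,0,0,98,1.0],[0,0,0,-8,0,98,1.0],[0,0,0,-14,0,98,1.0],[0,0,0,-20,0,98,1.0],[0,0,0,-24,0,98,1.0],[0,0,0,-28,0,98,1.0],[0,0,0,-28,0,98,1.0]])

```text
t: 8.38
tcp_pos: [0.4256, 0.2674, 0.0435]
tool_rot: [-0.24, 0.971, 0.0, 0.002]
force: [0.6, -0.3, 0.1]
finger_gap: 0.0
gripper_force: 0.0
```

```bash
python3 -c "
from h import *
go(b2w(-.017,-.0003,.042),BY); print(readout.sense()['force'])"
```

```text
turn [-0.03  0.19 -0.02] shift [-78.1  -0.3   1.7] tcp [0.4256 0.2674 0.0435] gap 0.0
[ 0.55894244 -0.34562866  0.06270631]
```

Push most of the way, about 5 mm per row, stopping short of the end.

Request:
move_arm(rows=[[0,0,0,-3,0,1,1.0],[0,0,0,-6,0,1,1.0],[0,0,0,-9,0,1,1.0],[0,0,0,-12,0,1,1.0],[0,0,0,-15,0,1,1.0],[0,0,0,-18,0,1,1.0],[0,0,0,-21,0,1,1.0],[0,0,0,-24,0,1,1.0],[0,0,0,-27,0,1,1.0],[0,0,0,-30,0,1,1.0],[0,0,0,-30,0,1,1.0]])

```text
t: 9.3
tcp_pos: [0.4517, 0.2811, 0.0416]
tool_rot: [-0.24, 0.971, 0.0, 0.001]
force: [-0.1, 0.8, 0.3]
finger_gap: 0.004
gripper_force: 0.0
```

Request:
move_arm(rows=[[0,0,0,-4,0,0,1.0],[0,0,0,-8,0,0,1.0],[0,0,0,-12,0,0,1.0],[0,0,0,-16,0,0,1.0],[0,0,0,-20,0,0,1.0],[0,0,0,-24,0,0,1.0],[0,0,0,-28,0,0,1.0],[0,0,0,-30,0,0,1.0],[0,0,0,-30,0,0,1.0]])

```text
t: 10.05
tcp_pos: [0.4779, 0.295, 0.0417]
tool_rot: [-0.24, 0.971, 0.0, 0.001]
force: [0.2, -0.1, 0.2]
finger_gap: 0.001
gripper_force: 0.0
```

```bash
python3 -c "
from h import *
go(b2w(-.017,-.0003,.042),BY); print(readout.sense()['force'])
s=snap('side');u=s['img'];cv2.imwrite('pics/g6.png',cv2.resize(u[190:300,255:355,::-1],None,fx=5,fy=5,interpolation=2))"
```

```text
turn [-0.01  0.08 -0.03] shift [-19.   -0.4  -0.3] tcp [0.4779 0.295  0.0417] gap 0.001
[ 0.19727028 -0.08820402  0.19208444]
```

View pics/g6.png

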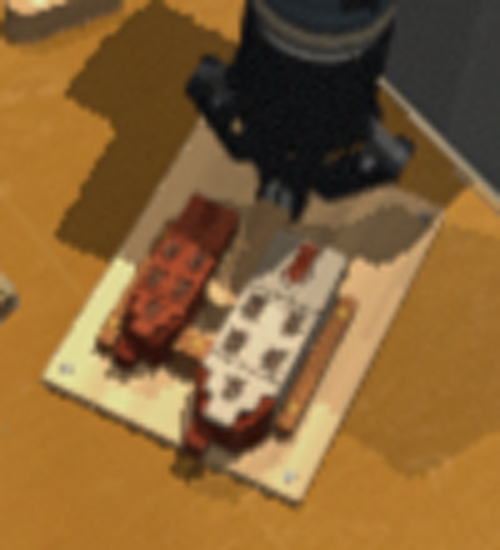

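The spacer is entering the gap, with its nose at crop (220,290) and the stop beyond at (190,340). Forces are near zero, so I'll keep going slowly.

Request:
move_arm(rows=[[0,0,0,-2,0,0,1.0],[0,0,0,-4,0,0,1.0],[0,0,0,-6,0,0,1.0],[0,0,0,-8,0,0,1.0],[0,0,0,-10,0,0,1.0],[0,0,0,-11.5,0,0,1.0],[0,0,0,-13,0,0,1.0],[0,0,0,-14,0,0,1.0],[0,0,0,-14,0,0,1.0]])

```text
t: 10.85
tcp_pos: [0.4897, 0.3013, 0.0416]
tool_rot: [-0.24, 0.971, 0.0, 0.0]
force: [0.3, -0.5, 0.1]
finger_gap: -0.002
gripper_force: 0.0
```

Request:
move_arm(rows=[[0,0,0,-0.5,0,0,1.0],[0,0,0,-1,0,0,1.0],[0,0,0,-1.5,0,0,1.0],[0,0,0,-2,0,0,1.0],[0,0,0,-2.5,0,0,1.0],[0,0,0,-3,0,0,1.0],[0,0,0,-3,0,0,1.0]])

```text
t: 11.43
tcp_pos: [0.4923, 0.3026, 0.0416]
tool_rot: [-0.24, 0.971, 0.0, 0.0]
force: [-0.8, -0.1, 0.0]
finger_gap: -0.001
gripper_force: 0.1
```

Request:
move_arm(rows=[[0,0,0,-0.5,0,0,1.0],[0,0,0,-1,0,0,1.0],[0,0,0,-1.5,0,0,1.0],[0,0,0,-2,0,0,1.0],[0,0,0,-2,0,0,1.0]])

```text
t: 11.85
tcp_pos: [0.4941, 0.3036, 0.0416]
tool_rot: [-0.24, 0.971, 0.0, 0.0]
force: [-0.0, 0.6, 0.1]
finger_gap: -0.0
gripper_force: 0.0
```

Request:
move_arm(rows=[[0,0,0,-0.5,0,0,1.0],[0,0,0,-1,0,0,1.0],[0,0,0,-1.5,0,0,1.0],[0,0,0,-1.5,0,0,1.0]])

```text
t: 12.18
tcp_pos: [0.4942, 0.3037, 0.0415]
tool_rot: [-0.24, 0.971, -0.0, -0.001]
force: [-2.8, -2.7, 2.6]
finger_gap: 0.003
gripper_force: 1.7
```

```bash
python3 -c "
from h import *
go(b2w(-.017,-.0003,.042),BY); print(readout.sense()['force'])"
```

```text
turn [ 0.01 -0.14 -0.03] shift [-0.5 -0.5 -0.5] tcp [0.4942 0.3037 0.0415] gap 0.003
[-2.7919107  -2.74084034  2.62010893]
```

Contact came where it was expected. A little firmer push to confirm.

Request:
move_arm(rows=[[0,0,0,-0.5,0,0,1.0],[0,0,0,-1,0,0,1.0],[0,0,0,-1,0,0,1.0]])

```text
t: 12.43
tcp_pos: [0.4943, 0.3038, 0.0415]
tool_rot: [-0.24, 0.971, -0.0, -0.002]
force: [-4.9, -4.0, 5.2]
finger_gap: 0.003
gripper_force: 2.8
```

Request:
move_arm(rows=[[0,0,0,3,0,0,1.0],[0,0,0,10,0,0,1.0],[0,0,0,25,0,0,1.0],[0,0,0,45,0,0,1.0],[0,0,0,60,0,-20,1.0],[0,0,0,70,0,-50,1.0],[0,0,0,80,0,-85,1.0],[0,0,0,90,40,-120,1.0],[0,0,0,90,80,-150,1.0],[0,0,0,90,120,-160,1.0],[0,0,0,90,160,-160,1.0],[0,0,0,90,160,-160,1.0]])

```text
t: 13.43
tcp_pos: [0.3409, 0.4087, 0.204]
tool_rot: [-0.241, 0.97, 0.002, 0.003]
force: [0.0, -0.2, -0.3]
finger_gap: -0.004
gripper_force: 0.0
```

```bash
python3 -c "
from h import *
s=snap('top');cv2.imwrite('pics/g7.png',cv2.resize(s['img'][135:262,130:390,::-1],None,fx=3,fy=3,interpolation=2))
D=s['W']; d=D[...,:2]-O; c,q=np.cos(np.radians(BY)),np.sin(np.radians(BY)); bx=d@[c,q]; by=d@[-q,c]
m=(abs(D[...,2]-.04)<.007)&(bx<.064)&(bx>-.03)&(abs(by)<.0105);P=np.c_[bx[m],by[m]]*1000
print(len(P),P.mean(0),np.percentile(P,[1,99],axis=0),D[m][:,2].mean())
for x0 in range(-12,76,8):
    k=(P[:,0]>=x0)&(P[:,0]<x0+8); print(x0,k.sum(),P[k,1].mean() if k.any() else '')
"
```

```text
230 [ 2.90073025e+01 -2.21923685e-02] [[-3.99831614 -9.23379483]
 [63.25530734  9.31244788]] 0.039145176291099745
-12 3 -1.8850502342038402
-4 29 -0.21567716152099478
4 27 0.22078738524660876
12 27 -0.05843989943716992
20 27 -0.2804136668956464
28 26 0.6313864385534879
36 25 0.3435757903277168
44 27 -0.2634691736722937
52 26 -0.3246443836337066
60 13 0.0417161563885327
68 0
```

View pics/g7.png

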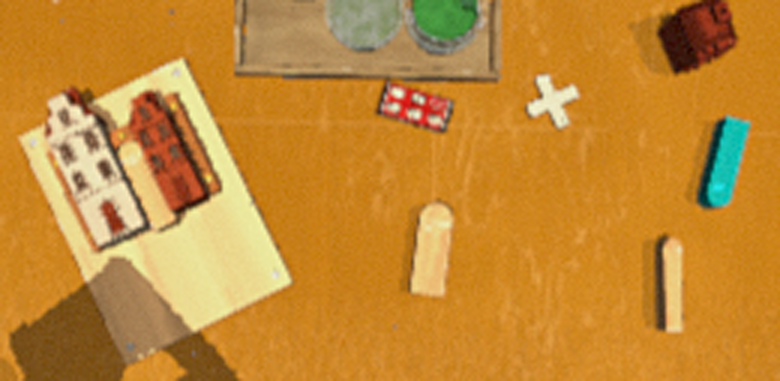

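The spacer is seated in the alley, from nose (130,150) against the stop to tail (158,228) just out of the mouth, and the other spacers and things have not moved. Handing in.

```bash
python3 -c "
from h import *
print(order.sign_off())"
```

```text
the job is handed in; nothing more can be done
None
```

The 20 mm spacer is in the alley with its nose against the stop and its tail about 5 mm outside the mouth; nothing else was moved, and the job is handed in after about 13.5 s of robot time.

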